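Hold a plinth moulding in the mitre block, ready for the saw

ROBOT

A 6-joint arm with a two-finger parallel gripper is mounted at the origin on the work surface. World frame = base frame: x ahead of the robot, y to its left, z up, the work surface at z = 0. Lengths are in m, angles in rad, forces in N, time in s.
With the tool pointing down it reaches from about 0.3 to 0.875 m from the base axis. Payload 6.4 kg.
Tool frame: the origin (TCP) lies at the very end of the fingers, on their centre line; the grasp point (between the pads) lies env.tcp_to_grasp behind it (env.tcp_to_grasp is the distance from the TCP to the grasp point, in m); z points along the fingers, y is the line along which they close (so a half turn about z gives the same grasp; the last joint's range is limited). The gripper opens to 85 mm and grips with 20 to 120 N. Pads are 22 mm wide; open, the fingers measure 114 mm over their backs; the gripper's body (76 mm by 85 mm) begins 54 mm behind the grasp point. The pads swing forward as they close: fully open they stand 13 mm farther back than shut.
Start: joints at [-1.421, 0.181, 1.607, -0, 1.354, -0.206], TCP at [0.2, -0.539, 0.231] pointing down, gripper open.
Joint ranges: [-2.99, 2.99], [-0.89, 2.07], [0.3, 2.58], [-1.14, 4.28], [0, 2.63], [-3.12, 3.12]. Speed limits (rad/s): [2.57, 2.57, 3.01, 3.14, 3.14, 3.14].

INTERFACE

Orientations are given as a unit quaternion [w, x, y, z].
In Python, from plant import env, imaging, job_done gives the robot as it stands.
- The arm moves only by the tool drive_tool, never from a script. Its argument "steps" is a list of rows, each an object of numbers: "wx", "wy", "wz": the turn, a rotation vector about the tool's x, y, z in rad; "tx", "ty", "tz": the shift along the tool's x, y, z in cm; "fingers": the opening, from 0 (shut) to 1 (fully open). A call has 1 to 5 rows; each row shifts and turns the commanded pose from where the row before left it, along the tool's axes as they then stand; what a row does not reach is not made up. A row lasts 1/12 s, in which the tool goes at most 41.7 mm and 7.16 degrees, less where a joint would pass 70% of its speed; a pose out of reach is approached as far as the arm can. A call is refused whole if a number of a shift passes 4.17 or a number of a turn 0.125, either way. A call with a gripper value outside its range is refused whole. The fingers move at their own pace and stop on an object; "squeeze" is the grip in N (left out, the last holds). Time passes only in rows, so rows that do not move let the fingers close. It gives the time, the measured TCP pose, the force, the opening and the grip force at its end, in the units of the state.
- env.get_obs(): the state, without advancing time (a new reading comes with each control period).
- imaging.capture(name): name is "side" or "top"; returns (picture, depth): 400x640x3 uint8, red, green, blue; 400x640 float32, m along the optical axis (not along the pixel's ray), 0 where there is no reading.
- imaging.calibration(name): a dict with "camera_matrix" (3x3 intrinsics, pixels), "rvec" (rotation vector, rad) and "tvec" (3), from world to camera coordinates, as OpenCV has them. Camera axes: x right, y down, z forward; pixel columns grow to the right and rows downward; lengths in m; the calibration is good to about 2 mm. A picture is of the moment at which its call begins. calibration takes no time and is no camera call.
- job_done(): hands the job in; it is judged then, once.
The state is a dict: "time": time; "joint_pos": joint angles; "dq": joint speeds; "joint_torque": joint torques, N m; "tcp_pos": TCP position; "tcp_rot": TCP orientation; "ft_force": force on the tool from outside, world axes, zero at the start; "wrist_torque": the same for the moment, N m; "grip_width": finger opening in m; "grip_force": force on a finger pad.
Only numpy, scipy, OpenCV 4.12 (cv2) and the standard library are available. Lean on these libraries where they do the work, as an engineer would, in place of code of your own. Each camera call takes 0.05 s, during which the arm holds its last target. There are 200 camera calls.

TASK

Get the black-and-gold altar moulding ready for sawing: lower it, without letting it drop, onto the raised bed of the mitre block, right way up with its flat back towards the fence, and butt its left end (seen from the robot's side) against the stop block. Then, with one diagonal push from the front, press it back against the fence and down on the bed at once, firmly enough for sawing (about 15 N), still butted to the stop, and finish while you are holding it there: do not let go. Leave the saw, the try square and the candlestick where they are.

Things in the scene. Friction and masses are not known exactly. Their poses are not given: they have to be found in the camera images.
- moulding_mid (a point): Loose plinth moulding, lacquered wood, black with gold lines, bare wood ends, 0.1 to 0.2 kg, lying right way up: 170 mm long (its y), 42 wide (x), 32 high. This point is its centre, 16 mm above its underside. Flat plain back at +x. Front (-x): upright for the lowest 18 mm, then a brown 45-degree bevel, 14 mm deep and 14 high, whose middle lies 14 mm in front of this point and 9 mm above it.
- moulding_end (a point): Centre of the moulding's square left end face (85 mm along +y from its centre, 16 mm above its underside), the end that goes against the stop block; axes as the moulding.
- moulding_back (a point): Centre of the moulding's flat back face (21 mm along +x from its centre, 16 mm above its underside); axes as the moulding.
- moulding: The same moulding; this origin is the centre of its underside, same axes.
- mitre_block: Wooden mitre block (bed and fence) screwed to the bench; origin at the centre of its underside on the bench, x towards the fence (away from the robot), y to the left along the fence, turned up to 15 degrees either way. 340 mm long along y; at each end a foot board 12 mm high stands out 45 mm.
- bed: The mitre block's bed (pale beech): level top 40 mm above the bench, from x = -0.085 m in front to the fence face at x = +0.050 m, so 135 mm deep and 340 mm long. Wood slides on it with friction of about 0.5 to 0.7, so a steep push can stick. Same origin and axes as the mitre block.
- fence: The mitre block's fence (dark brown walnut with saw cuts): an upright bar along the whole length, its face at x = +0.050 m of the block, 25 mm thick, its top 36 mm above the bed. Same origin and axes as the mitre block.
- stop_block: Pale wooden stop, clamped immovably on the bed to the fence by a blue G-clamp, at a new place along the fence each time. Origin: the bed-level corner where its working face meets the fence face; axes as the mitre block. It spans x -60 to 0 mm, y 0 to 36 mm (to the left), 34 mm high; the clamp, at y 7 to 25 mm, rises 62 mm above the bed and stands 75 mm in front of the fence.
- stop_face (a point): Centre of the stop block's working face, which looks to the right (-y of the block): 30 mm in front of the fence face and 17 mm above the bed; axes as the mitre block.
- candlestick_mid (a point): Bystander: brass candlestick, 126 mm tall, 72 mm across the foot, standing on the bench; this point is half-way up its axis.
- saw_mid (a point): Bystander: hand saw lying flat beyond the mitre block, 550 mm long, 60 mm wide, 20 mm high; this point is where handle (+y) and blade (-y) meet.
- square_mid (a point): Bystander: try square lying flat near the robot, wooden stock 110 by 20 by 16 mm (along its y) and steel blade reaching 160 mm along +x; this point is the middle of the stock.
Mind the look-alikes: they are no part of the job. Of the things like the moulding, leave any that is green, purple or turquoise; of the rest the larger one is meant.

How it is judged:
At the end, for the whole second after the job is handed in: For the last second the fingers push the moulding with over 8 N, pressing it on the fence with over 3 N and on the bed with over 4 N at once; it lies flat, right way up, still, back within 2.5 mm of and 0.03 rad in line with the fence, left end within 2.5 mm of the stop (contact force between moulding and fence above 3 N and contact force between moulding and bed above 4 N and contact force between the fingers and moulding above 8 N and x of moulding_back in the frame of fence above 0.0475 m and y of moulding_end in the frame of stop_face between -0.0025 and 0.003 m and z of moulding in the frame of bed between 0.037 and 0.0425 m and angle between moulding's own z axis and vertical below 0.04 rad and angle between the x axis of moulding and the x axis of fence, either way round below 0.03 rad and linear speed of moulding below 0.01 m/s); the arm keeps its last pose, push and grip.
It fails at once if the moulding is let fall from more than about 12 mm above the bed (height (world z) of moulding_mid above 0.068 m and contact force between moulding and anything else below 0.01 N).
It fails at once if the candlestick is moved by more than 20 mm (distance of candlestick_mid from where it was at the start of the episode above 0.02 m).
It fails at once if the saw is moved by more than 20 mm (distance of saw_mid from where it was at the start of the episode above 0.02 m).
It fails at once if the try square is moved by more than 20 mm (distance of square_mid from where it was at the start of the episode above 0.02 m).
It also fails if it takes over 54 s, if anything falls off the work surface, if the arm or the gripper's body presses on something with over 40 N, if the wrist force passes 120 N, or if a joint passes its speed limit or range.

## Working session

There is one attempt and no reset: what is moved stays moved. The work goes in short steps, Python scripts to look and compute and a tool call to move; the robot and the scene stay as the last step left them, time stands still between calls to the robot, and variables do not carry over. Pictures are saved under pics/ and viewed, at most 10 in all, crops included, and the job is handed in when it is done.

Besides the shell and the picture viewer there is one more tool, called after ">>>" in YAML: its name, and indented under it one key for each argument. drive_tool: Moves the arm, as the interface text tells. Its arguments: {"type":"object","properties":{"steps":{"type":"array","items":{"type":"object","properties":{"wx":{"type":"number"},"wy":{"type":"number"},"wz":{"type":"number"},"tx":{"type":"number"},"ty":{"type":"number"},"tz":{"type":"number"},"fingers":{"type":"number"}}}},"squeeze":{"type":"number"}},"required":["steps"]}

```bash
ls; mkdir -p pics
cat > h.py <<'E'
import numpy as np,cv2
from plant import env,imaging,job_done
def cam(n):
    c=imaging.calibration(n);K=np.array(c["camera_matrix"],float);R=cv2.Rodrigues(np.array(c["rvec"],float))[0];t=np.array(c["tvec"],float).ravel();return K,R,t
def ray(n,uv,z):
    K,R,t=cam(n);o=-R.T@t
    uv=np.atleast_2d(uv).astype(float);d=(np.c_[uv,np.ones(len(uv))]@np.linalg.inv(K).T)@R
    return o+d*((z-o[2])/d[:,2])[:,None]
def cloud(n,dep):
    K,R,t=cam(n);v,u=np.mgrid[:dep.shape[0],:dep.shape[1]]
    p=np.stack([u,v,np.ones_like(u)],-1)@np.linalg.inv(K).T*dep[...,None]
    return (p-t)@R
def proj(n,P):
    K,R,t=cam(n);p=(np.atleast_2d(P)@R.T+t)@K.T;return p[:,:2]/p[:,2:]
E
python3 - <<'E'
from h import *
for n in("top","side"):
    p,d=imaging.capture(n);np.savez(f"pics/{n}0.npz",p=p,d=d)
    cv2.imwrite(f"pics/{n}0.png",p[...,::-1]);K,R,t=cam(n);print(n,K[0,0],-R.T@t,R[2])
o=env.get_obs();print(o,env.tcp_to_grasp)
E
```

```text
pics
top 436.84884201356806 [ 0.43054274 -0.04965731  1.65213776] [ 0.04586833  0.00412058 -0.998939  ]
side 372.5752479230485 [0.20364848 0.64072018 0.97532999] [ 0.2716881  -0.59406495 -0.75714755]
{'time': 0.1, 'joint_pos': array([-1.42132948e+00,  1.81471451e-01,  1.60792133e+00,  5.74574354e-06,
        1.35379824e+00, -2.06338403e-01]), 'dq': array([-0.00159124,  0.00149876, -0.00243626, -0.00075982, -0.00014629,
       -0.00177295]), 'joint_torque': array([ 1.63482446e-04, -4.45874798e+01, -3.52239811e+01, -2.28423983e-04,
        4.21296587e-03, -3.39642341e-06]), 'tcp_pos': array([ 0.20021953, -0.53847899,  0.23046516]), 'tcp_rot': array([-7.98783655e-04,  9.84216816e-01,  1.76965025e-01,  2.55262950e-05]), 'ft_force': array([ 0.05619598, -0.18541662,  0.05615502]), 'wrist_torque': array([-0.0303977 , -0.0180008 , -0.02124654]), 'grip_force': 0.0, 'grip_width': 0.08550478628899758} 0.0187
```

View pics/top0.png

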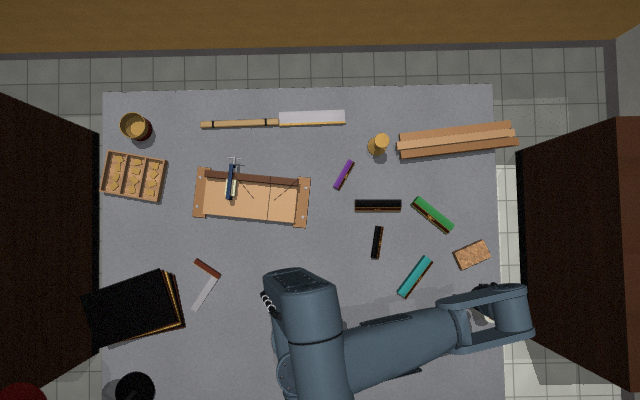

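View pics/side0.png

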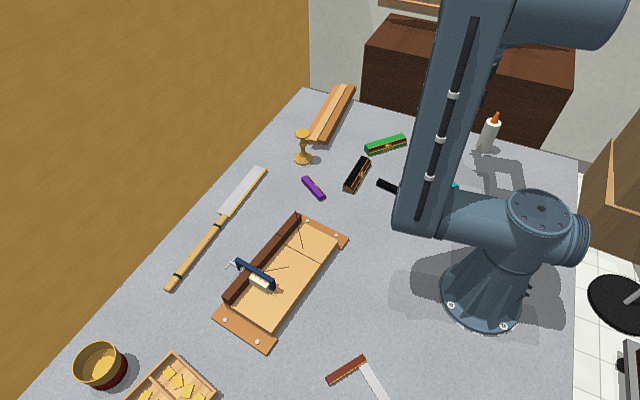

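The top view shows two black-and-gold mouldings: a large one at (378,205), about 46 px or 170 mm long, and a small one at (377,242), about 33 px. The purple (344,174), green (432,214) and turquoise (415,276) ones are excluded. The large black one at (378,205) fits, so I'll confirm it in a crop. The mitre block is at (252,197), with the stop and clamp at (232,180).

Run:
```python
from h import *
T=np.load("pics/top0.npz");S=np.load("pics/side0.npz")
a=cv2.resize(T["p"][185:260,335:460],(800,480),interpolation=cv2.INTER_CUBIC)
b=cv2.resize(S["p"][145:205,320:420],None,fx=4,fy=4,interpolation=cv2.INTER_CUBIC)
a=cv2.resize(T["p"][190:220,345:415],None,fx=8,fy=8,interpolation=cv2.INTER_CUBIC)
c=cv2.resize(T["p"][145:235,185:320],None,fx=5,fy=5,interpolation=cv2.INTER_CUBIC)
im=np.zeros((600,800,3),np.uint8);
a=cv2.resize(a,(400,171));b=cv2.resize(b,(400,240))
im[:171,:400]=a;im[:240,400:]=b;c=cv2.resize(c,(540,360));im[240:,:540]=c
cv2.imwrite("pics/crop.png",im[...,::-1])
C=cloud("top",T["d"])
# moulding
z=C[...,2]
m=np.zeros(z.shape,np.uint8);m[195:216,350:406]=1
mm=(m>0)&(z>0.024)&(z<.05)
P=C[mm];print("mould n",len(P),np.median(P[:,2]),cv2.minAreaRect(P[:,:2].astype(np.float32)*1000))
P=C[(m>0)&(z>0.008)&(z<.05)];print("mould all",cv2.minAreaRect(P[:,:2].astype(np.float32)*1000))
C2=cloud("side",S["d"]);z2=C2[...,2]
sel=(z2>0.008)&(z2<.05);mk=np.zeros_like(sel);mk[150:200,338:374]=1
P=C2[sel&mk];print("side mould",np.percentile(P[:,2],[50,90]),cv2.minAreaRect(P[:,:2].astype(np.float32)*1000))
# bed+fence
for nm,lo,hi in(("bed",.036,.044),("fence",.07,.082)):
  for n,CC,box in(("top",C,(150,235,185,320)),("side",C2,(205,340,205,345))):
    q=np.zeros(CC.shape[:2],bool);q[box[0]:box[1],box[2]:box[3]]=1
    zz=CC[...,2];w=(q&(zz>lo)&(zz<hi)).astype(np.uint8)
    nl,L,st,_=cv2.connectedComponentsWithStats(w);k=1+np.argmax(st[1:,4])
    P=CC[L==k]
    r=cv2.minAreaRect(P[:,:2].astype(np.float32)*1000);print(nm,n,len(P),np.median(P[:,2]),r)
```

```text
mould n 439 0.03162557230918509 ((490.93145751953125, -295.57220458984375), (168.43222045898438, 37.43182373046875), 88.76595306396484)
mould all ((493.918212890625, -297.21539306640625), (206.62330627441406, 74.8212661743164), 85.77574920654297)
side mould [0.02949618 0.03335535] ((490.27801513671875, -320.881103515625), (230.45962524414062, 44.67509841918945), 88.93578338623047)
bed top 2262 0.039956850068890534 ((520.3851318359375, 177.98220825195312), (340.310546875, 135.385498046875), 83.0562744140625)
bed side 4619 0.0395501995472122 ((519.0707397460938, 180.04379272460938), (342.41864013671875, 138.04281616210938), 83.0622329711914)
fence top 480 0.07549099334631457 ((564.3131713867188, 120.51467895507812), (240.590576171875, 84.05973815917969), 83.44255828857422)
fence side 595 0.0752861812258769 ((590.7958984375, 112.71319580078125), (226.21551513671875, 28.00832176208496), 83.10987854003906)
```

View pics/crop.png

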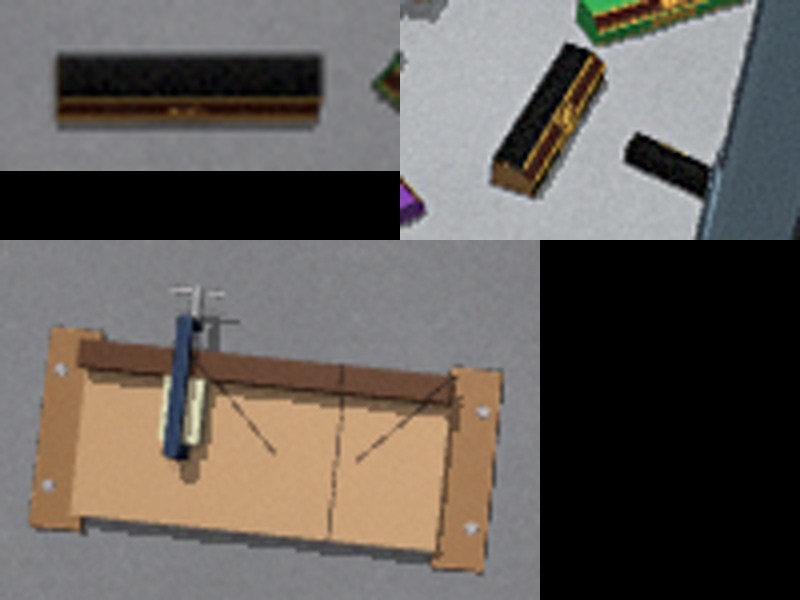

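Confirmed: the large black moulding lies front towards the robot, right way up, centre about (0.488, -0.296), yaw about -1.2°. The block is at yaw about -6.9°. I'll start moving.

>>> drive_tool:
  steps:
    - {"tx": 3.54, "ty": -1.26}
    - {"tx": 3.54, "ty": -1.26}
    - {"tx": 3.54, "ty": -1.26}
    - {"tx": 3.54, "ty": -1.26}
    - {"tx": 3.54, "ty": -1.26}

```text
schema error: expected keys wx, wy, wz, tx, ty, tz, fingers
```

>>> drive_tool:
  steps:
    - {"tx": 3.54, "ty": -1.26}
    - {"tx": 3.54, "ty": -1.26}
    - {"tx": 3.54, "ty": -1.26}
    - {"tx": 3.54, "ty": -1.26}
    - {"tx": 3.54, "ty": -1.26}

```text
schema error: expected keys wx, wy, wz, tx, ty, tz, fingers
```

>>> drive_tool:
  steps:
    - {"wz": -0.12}
    - {"wz": -0.12}
    - {"wz": -0.12}
    - {"wz": -0.12}
    - {"wz": -0.12}

```text
schema error: expected keys wx, wy, wz, tx, ty, tz, fingers
```

>>> drive_tool:
  steps:
    - {"wz": -0.12}
    - {"wz": -0.12}
    - {"wz": -0.12}
    - {"wz": -0.12}
    - {"wz": -0.12}

```text
schema error: expected keys wx, wy, wz, tx, ty, tz, fingers
```

All keys are required in every row.

>>> drive_tool:
  steps:
    - {"wx": 0, "wy": 0, "wz": 0, "tx": 3.54, "ty": -1.26, "tz": 0, "fingers": 1}
    - {"wx": 0, "wy": 0, "wz": 0, "tx": 3.54, "ty": -1.26, "tz": 0, "fingers": 1}
    - {"wx": 0, "wy": 0, "wz": 0, "tx": 3.54, "ty": -1.26, "tz": 0, "fingers": 1}
    - {"wx": 0, "wy": 0, "wz": 0, "tx": 3.54, "ty": -1.26, "tz": 0, "fingers": 1}
    - {"wx": 0, "wy": 0, "wz": 0, "tx": 3.54, "ty": -1.26, "tz": 0, "fingers": 1}

```text
time: 0.52
tcp_pos: [0.3451, -0.4168, 0.2309]
tcp_rot: [-0.0, 0.984, 0.177, -0.0]
ft_force: [0.7, -0.1, 0.3]
grip_width: 0.0851
grip_force: 0.0
```

>>> drive_tool:
  steps:
    - {"wx": 0, "wy": 0, "wz": 0, "tx": 3.54, "ty": -1.26, "tz": 0, "fingers": 1}
    - {"wx": 0, "wy": 0, "wz": 0, "tx": 3.54, "ty": -1.26, "tz": 0, "fingers": 1}
    - {"wx": 0, "wy": 0, "wz": 0, "tx": 3.54, "ty": -1.26, "tz": 0, "fingers": 1}
    - {"wx": 0, "wy": 0, "wz": 0, "tx": 3.54, "ty": -1.26, "tz": 0, "fingers": 1}
    - {"wx": 0, "wy": 0, "wz": 0, "tx": 3.54, "ty": -1.26, "tz": 0, "fingers": 1}

```text
time: 0.93
tcp_pos: [0.4893, -0.2959, 0.231]
tcp_rot: [-0.0, 0.984, 0.177, -0.0]
ft_force: [0.2, -0.8, -0.4]
grip_width: 0.0855
grip_force: 0.0
```

>>> drive_tool:
  steps:
    - {"wx": 0, "wy": 0, "wz": -0.12, "tx": 0, "ty": 0, "tz": 0, "fingers": 1}
    - {"wx": 0, "wy": 0, "wz": -0.12, "tx": 0, "ty": 0, "tz": 0, "fingers": 1}
    - {"wx": 0, "wy": 0, "wz": -0.12, "tx": 0, "ty": 0, "tz": 0, "fingers": 1}
    - {"wx": 0, "wy": 0, "wz": -0.12, "tx": 0, "ty": 0, "tz": 0, "fingers": 1}
    - {"wx": 0, "wy": 0, "wz": -0.12, "tx": 0, "ty": 0, "tz": 0, "fingers": 1}

```text
time: 1.35
tcp_pos: [0.4881, -0.2971, 0.2307]
tcp_rot: [-0.001, 0.886, 0.463, -0.0]
ft_force: [-0.1, 0.2, -0.0]
grip_width: 0.0852
grip_force: 0.0
```

>>> drive_tool:
  steps:
    - {"wx": 0, "wy": 0, "wz": -0.12, "tx": 0, "ty": 0, "tz": 0, "fingers": 1}
    - {"wx": 0, "wy": 0, "wz": -0.12, "tx": 0, "ty": 0, "tz": 0, "fingers": 1}
    - {"wx": 0, "wy": 0, "wz": -0.12, "tx": 0, "ty": 0, "tz": 0, "fingers": 1}
    - {"wx": 0, "wy": 0, "wz": -0.12, "tx": 0, "ty": 0, "tz": 0, "fingers": 1}
    - {"wx": 0, "wy": 0, "wz": -0.12, "tx": 0, "ty": 0, "tz": 0, "fingers": 1}

```text
time: 1.77
tcp_pos: [0.488, -0.2973, 0.2308]
tcp_rot: [-0.001, 0.71, 0.704, -0.0]
ft_force: [1.0, 0.0, -0.3]
grip_width: 0.0853
grip_force: 0.0
```

Run:
```python
from h import *
T=np.load("pics/top0.npz");S=np.load("pics/side0.npz")
C=cloud("top",T["d"]);z=C[...,2];C2=cloud("side",S["d"])
m=np.zeros(z.shape,bool);m[195:216,350:406]=1
P=C[m&(z>.024)&(z<.05)][:,:2];u,s,v=np.linalg.svd(P-P.mean(0));print("mould yaw deg",np.degrees(np.arctan(-v[0][0]/v[0][1])),P.mean(0))
psi=np.radians(-6.94);ex=np.array([np.cos(psi),np.sin(psi)]);ey=np.array([-ex[1],ex[0]])
bc=np.array([.5203,.178])
for n,CC,pic,box in(("top",C,T["p"],(150,235,185,320)),("side",C2,S["p"],(205,340,205,345))):
    q=np.zeros(CC.shape[:2],bool);q[box[0]:box[1],box[2]:box[3]]=1
    zz=CC[...,2]
    hsv=cv2.cvtColor(pic,cv2.COLOR_RGB2HSV)
    L=np.stack([(CC[...,:2]-bc)@ex,(CC[...,:2]-bc)@ey],-1)
    st=q&(zz>.068)&(zz<.08)&(L[...,0]<.06)&(hsv[...,2]>130)&(hsv[...,0]<45)&(hsv[...,1]<110)
    A=L[st];print(n,"stop px",len(A),"x",A[:,0].min(),A[:,0].max(),"y",A[:,1].min(),A[:,1].max(),"z",np.median(zz[st]))
    # fence: front edge of top by y bins
    for y0 in(-.12,-.06,0.):
        f=q&(zz>.071)&(zz<.08)&(abs(L[...,1]-y0)<.02)&(L[...,0]>.04)&(L[...,0]<.12);print(" fence x",y0,L[f][:,0].min(),L[f][:,0].max())
```

```text
mould yaw deg -1.387541407079433 [ 0.49284295 -0.2956233 ]
top stop px 70 x 0.008843138977348133 0.05988649947929064 y 0.05257949055127582 0.08933088462287954 z 0.07361523177296142
 fence x -0.12 0.06712570663121538 0.0919992508022211
 fence x -0.06 0.06749035883824006 0.09184936587540513
 fence x 0.0 0.06766557572450232 0.09173368246698604
side stop px 130 x 0.005411313843651188 0.05968046380682133 y 0.054946925097498774 0.09260555356344657 z 0.07330192105361127
 fence x -0.12 0.06438961772021626 0.09051355051429588
 fence x -0.06 0.06475091493505783 0.09102720491104632
 fence x 0.0 0.06439336564162633 0.09182773264535414
```

>>> drive_tool:
  steps:
    - {"wx": 0, "wy": 0, "wz": 0.012, "tx": 0, "ty": 0, "tz": 3.5, "fingers": 1}
    - {"wx": 0, "wy": 0, "wz": 0, "tx": 0, "ty": 0, "tz": 3.5, "fingers": 1}
    - {"wx": 0, "wy": 0, "wz": 0, "tx": 0, "ty": 0, "tz": 3.5, "fingers": 1}
    - {"wx": 0, "wy": 0, "wz": 0, "tx": 0, "ty": 0, "tz": 3.5, "fingers": 1}
    - {"wx": 0, "wy": 0, "wz": 0, "tx": 0, "ty": 0, "tz": 3.5, "fingers": 1}

```text
time: 2.18
tcp_pos: [0.4879, -0.2972, 0.0545]
tcp_rot: [-0.0, 0.717, 0.698, -0.0]
ft_force: [-0.6, -0.2, 0.3]
grip_width: 0.0855
grip_force: 0.0
```

>>> drive_tool:
  steps:
    - {"wx": 0, "wy": 0, "wz": 0, "tx": 0, "ty": 0, "tz": 2.0, "fingers": 1}
    - {"wx": 0, "wy": 0, "wz": 0, "tx": 0, "ty": 0, "tz": 2.0, "fingers": 1}
    - {"wx": 0, "wy": 0, "wz": 0, "tx": 0, "ty": 0, "tz": 1.1, "fingers": 1}
    - {"wx": 0, "wy": 0, "wz": 0, "tx": 0, "ty": 0, "tz": 0, "fingers": 1}

```text
time: 2.52
tcp_pos: [0.4864, -0.2959, 0.0023]
tcp_rot: [-0.003, 0.717, 0.697, -0.0]
ft_force: [0.1, 0.6, 0.2]
grip_width: 0.0854
grip_force: 0.0
```

>>> drive_tool:
  steps:
    - {"wx": 0, "wy": 0, "wz": 0, "tx": 0, "ty": 0, "tz": -0.1, "fingers": 0.4}
    - {"wx": 0, "wy": 0, "wz": 0, "tx": 0, "ty": 0, "tz": 0, "fingers": 0.2}
    - {"wx": 0, "wy": 0, "wz": 0, "tx": 0, "ty": 0, "tz": 0, "fingers": 0.1}
    - {"wx": 0, "wy": 0, "wz": 0, "tx": 0, "ty": 0, "tz": 0, "fingers": 0}
    - {"wx": 0, "wy": 0, "wz": 0, "tx": 0, "ty": 0, "tz": 0, "fingers": 0}
  squeeze: 40

```text
time: 2.93
tcp_pos: [0.4895, -0.2986, 0.0082]
tcp_rot: [0.002, 0.717, 0.698, 0.0]
ft_force: [0.1, 0.4, 6.4]
grip_width: 0.0408
grip_force: 41.1
```

>>> drive_tool:
  steps:
    - {"wx": 0, "wy": 0, "wz": 0, "tx": 0, "ty": 0, "tz": 0, "fingers": 0}
    - {"wx": 0, "wy": 0, "wz": 0, "tx": 0, "ty": 0, "tz": 0, "fingers": 0}
    - {"wx": 0, "wy": 0, "wz": 0, "tx": 0, "ty": 0, "tz": 0, "fingers": 0}
    - {"wx": 0, "wy": 0, "wz": 0, "tx": 0, "ty": 0, "tz": 0, "fingers": 0}
    - {"wx": 0, "wy": 0, "wz": 0, "tx": 0, "ty": 0, "tz": 0, "fingers": 0}

```text
time: 3.35
tcp_pos: [0.4895, -0.2985, 0.0082]
tcp_rot: [0.002, 0.717, 0.698, 0.0]
ft_force: [-0.2, 0.3, 7.0]
grip_width: 0.0407
grip_force: 41.1
```

>>> drive_tool:
  steps:
    - {"wx": 0, "wy": 0, "wz": 0, "tx": 0, "ty": 0, "tz": -0.5, "fingers": 0}
    - {"wx": 0, "wy": 0, "wz": 0, "tx": 0, "ty": 0, "tz": -1.5, "fingers": 0}
    - {"wx": 0, "wy": 0, "wz": 0, "tx": 0, "ty": 0, "tz": -3, "fingers": 0}
    - {"wx": 0, "wy": 0, "wz": 0, "tx": 0, "ty": 0, "tz": -3, "fingers": 0}
    - {"wx": 0, "wy": 0, "wz": 0.094, "tx": 0, "ty": 0, "tz": -3, "fingers": 0}

```text
time: 3.77
tcp_pos: [0.4877, -0.2971, 0.1174]
tcp_rot: [-0.001, 0.748, 0.663, -0.0]
ft_force: [0.6, -1.1, -1.2]
grip_width: 0.0408
grip_force: 40.9
```

Run:
```python
from h import *
o=env.get_obs();print(o["tcp_pos"],o["tcp_rot"],o["ft_force"],o["grip_width"])
p,d=imaging.capture("top");np.savez("pics/top1.npz",p=p,d=d);p2,d2=imaging.capture("side")
im=np.vstack([cv2.resize(x,(480,300)) for x in(p,p2)]);cv2.imwrite("pics/lift.png",im[...,::-1])
```

```text
[ 0.4876886  -0.29709865  0.11739915] [-5.87976400e-04  7.48456507e-01  6.63183612e-01 -8.35936806e-05] [ 0.56563703 -1.13005918 -1.23489863] 0.04083557119274309
```

View pics/lift.png

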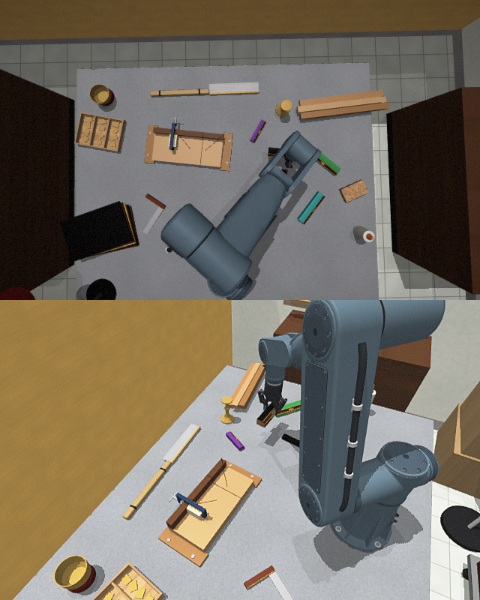

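The moulding is held level in the gripper, at (268,415) in the side half. Next I'll carry it over the bed.

>>> drive_tool:
  steps:
    - {"wx": 0, "wy": 0, "wz": 0, "tx": 2, "ty": -0.1, "tz": 0, "fingers": 0}
    - {"wx": 0, "wy": 0, "wz": 0, "tx": 3.5, "ty": -0.15, "tz": 0, "fingers": 0}
    - {"wx": 0, "wy": 0, "wz": 0, "tx": 3.9, "ty": -0.15, "tz": 0, "fingers": 0}
    - {"wx": 0, "wy": 0, "wz": 0, "tx": 3.9, "ty": -0.15, "tz": 0, "fingers": 0}
    - {"wx": 0, "wy": 0, "wz": 0, "tx": 3.9, "ty": -0.15, "tz": 0, "fingers": 0}

```text
time: 4.28
tcp_pos: [0.5011, -0.1242, 0.1156]
tcp_rot: [-0.001, 0.749, 0.663, -0.0]
ft_force: [0.9, 1.1, -1.3]
grip_width: 0.0407
grip_force: 40.9
```

>>> drive_tool:
  steps:
    - {"wx": 0, "wy": 0, "wz": 0, "tx": 3.9, "ty": -0.15, "tz": 0, "fingers": 0}
    - {"wx": 0, "wy": 0, "wz": 0, "tx": 3.9, "ty": -0.15, "tz": 0, "fingers": 0}
    - {"wx": 0, "wy": 0, "wz": 0, "tx": 3.9, "ty": -0.15, "tz": 0, "fingers": 0}
    - {"wx": 0, "wy": 0, "wz": 0, "tx": 3.9, "ty": -0.15, "tz": 0, "fingers": 0}
    - {"wx": 0, "wy": 0, "wz": 0, "tx": 3.8, "ty": -0.15, "tz": 0, "fingers": 0}

```text
time: 4.7
tcp_pos: [0.5171, 0.0695, 0.1157]
tcp_rot: [-0.0, 0.748, 0.663, -0.0]
ft_force: [0.4, -0.2, -1.2]
grip_width: 0.0408
grip_force: 40.9
```

>>> drive_tool:
  steps:
    - {"wx": 0, "wy": 0, "wz": 0, "tx": 3.0, "ty": -0.15, "tz": 0, "fingers": 0}
    - {"wx": 0, "wy": 0, "wz": 0, "tx": 2.0, "ty": -0.15, "tz": 0, "fingers": 0}
    - {"wx": 0, "wy": 0, "wz": 0, "tx": 0.9, "ty": 0, "tz": 0, "fingers": 0}
    - {"wx": 0, "wy": 0, "wz": 0, "tx": 0, "ty": 0, "tz": 0, "fingers": 0}
    - {"wx": 0, "wy": 0, "wz": 0, "tx": 0, "ty": 0, "tz": 0, "fingers": 0}

```text
time: 5.12
tcp_pos: [0.5218, 0.1261, 0.1158]
tcp_rot: [-0.0, 0.748, 0.664, -0.001]
ft_force: [-0.4, -0.8, -1.3]
grip_width: 0.041
grip_force: 40.9
```

Run:
```python
from h import *
o=env.get_obs();print(o["tcp_pos"],o["tcp_rot"],o["ft_force"],o["joint_pos"])
p2,d2=imaging.capture("side")
np.savez("pics/side2.npz",p=p2,d=d2)
cv2.imwrite("pics/side2.png",cv2.resize(p2[150:350,190:440],None,fx=3,fy=3)[...,::-1])
```

```text
[0.52175087 0.12607503 0.11578953] [-1.14751220e-04  7.48147347e-01  6.63532395e-01 -5.43984660e-04] [-0.43959818 -0.81569429 -1.33688075] [ 1.61559980e-02  2.32645172e-01  1.79834439e+00 -5.96296215e-04
  1.11157817e+00  1.36155708e-01]
```

View pics/side2.png

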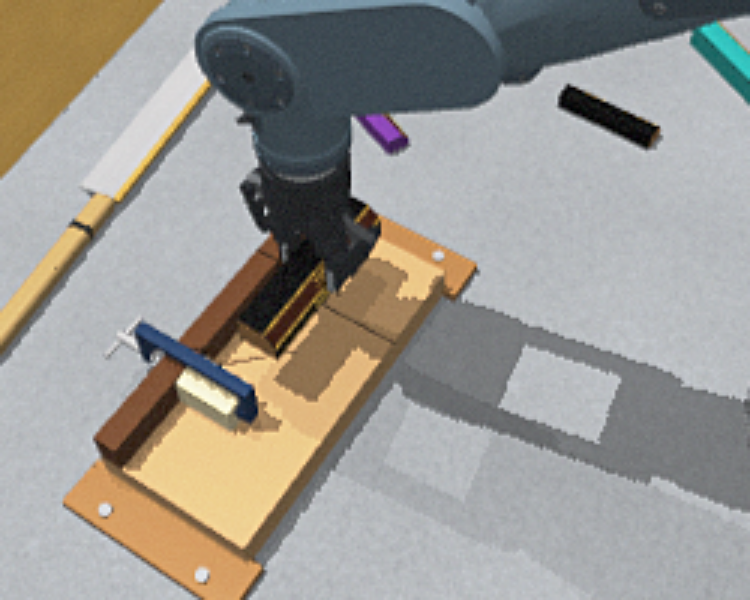

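The grasp is level, with the moulding's left end short of the stop and its back clear of the fence. I'll lower it.

>>> drive_tool:
  steps:
    - {"wx": 0, "wy": 0, "wz": 0, "tx": 0, "ty": 0, "tz": 2, "fingers": 0}
    - {"wx": 0, "wy": 0, "wz": 0, "tx": 0, "ty": 0, "tz": 2, "fingers": 0}
    - {"wx": 0, "wy": 0, "wz": 0, "tx": 0, "ty": 0, "tz": 1.5, "fingers": 0}
    - {"wx": 0, "wy": 0, "wz": 0, "tx": 0, "ty": 0, "tz": 0.5, "fingers": 0}
    - {"wx": 0, "wy": 0, "wz": 0, "tx": 0, "ty": 0, "tz": 0, "fingers": 0}

```text
time: 5.58
tcp_pos: [0.521, 0.125, 0.0548]
tcp_rot: [-0.001, 0.749, 0.662, -0.001]
ft_force: [0.3, -0.3, -1.4]
grip_width: 0.0409
grip_force: 40.9
```

>>> drive_tool:
  steps:
    - {"wx": 0, "wy": 0, "wz": 0, "tx": 0, "ty": 0, "tz": 0.3, "fingers": 0}
    - {"wx": 0, "wy": 0, "wz": 0, "tx": 0, "ty": 0, "tz": 0.2, "fingers": 0}
    - {"wx": 0, "wy": 0, "wz": 0, "tx": 0, "ty": 0, "tz": 0.1, "fingers": 0}
    - {"wx": 0, "wy": 0, "wz": 0, "tx": 0, "ty": 0, "tz": 0, "fingers": 0}

```text
time: 5.92
tcp_pos: [0.5226, 0.1263, 0.0508]
tcp_rot: [0.0, 0.749, 0.663, 0.0]
ft_force: [0.2, -0.0, -1.2]
grip_width: 0.0411
grip_force: 40.9
```

>>> drive_tool:
  steps:
    - {"wx": 0, "wy": 0, "wz": 0, "tx": 0, "ty": 0, "tz": 0.15, "fingers": 0}
    - {"wx": 0, "wy": 0, "wz": 0, "tx": 0, "ty": 0, "tz": 0, "fingers": 0}

```text
time: 6.08
tcp_pos: [0.5223, 0.1265, 0.049]
tcp_rot: [0.0, 0.749, 0.663, 0.0]
ft_force: [-0.4, -0.6, -1.8]
grip_width: 0.0408
grip_force: 40.9
```

>>> drive_tool:
  steps:
    - {"wx": 0, "wy": 0, "wz": 0, "tx": 0, "ty": 0, "tz": 0.1, "fingers": 0}
    - {"wx": 0, "wy": 0, "wz": 0, "tx": 0, "ty": 0, "tz": 0, "fingers": 0}

```text
time: 6.25
tcp_pos: [0.5224, 0.1265, 0.0482]
tcp_rot: [0.0, 0.748, 0.663, 0.0]
ft_force: [-0.8, -0.6, 1.6]
grip_width: 0.0409
grip_force: 41.5
```

>>> drive_tool:
  steps:
    - {"wx": 0, "wy": 0, "wz": 0, "tx": 0, "ty": 0, "tz": 0.05, "fingers": 0}
    - {"wx": 0, "wy": 0, "wz": 0, "tx": 0, "ty": 0, "tz": 0, "fingers": 0}

```text
time: 6.42
tcp_pos: [0.5224, 0.1266, 0.0481]
tcp_rot: [0.0, 0.748, 0.663, 0.0]
ft_force: [-1.9, -0.8, 7.1]
grip_width: 0.041
grip_force: 42.2
```

>>> drive_tool:
  steps:
    - {"wx": 0, "wy": 0, "wz": 0, "tx": 0, "ty": 0, "tz": -0.07, "fingers": 0}
    - {"wx": 0, "wy": 0, "wz": 0, "tx": 0.5, "ty": 0, "tz": 0, "fingers": 0}
    - {"wx": 0, "wy": 0, "wz": 0, "tx": 0.5, "ty": 0, "tz": 0, "fingers": 0}
    - {"wx": 0, "wy": 0, "wz": 0, "tx": 0.3, "ty": 0, "tz": 0, "fingers": 0}
    - {"wx": 0, "wy": 0, "wz": 0, "tx": 0, "ty": 0, "tz": 0, "fingers": 0}

```text
time: 6.83
tcp_pos: [0.5242, 0.1403, 0.0482]
tcp_rot: [0.0, 0.748, 0.663, 0.0]
ft_force: [-0.7, 1.6, 2.3]
grip_width: 0.0413
grip_force: 41.7
```

>>> drive_tool:
  steps:
    - {"wx": 0, "wy": 0, "wz": 0, "tx": 0.15, "ty": 0, "tz": 0, "fingers": 0}
    - {"wx": 0, "wy": 0, "wz": 0, "tx": 0, "ty": 0, "tz": 0, "fingers": 0}

```text
time: 7.0
tcp_pos: [0.5243, 0.1411, 0.0482]
tcp_rot: [0.0, 0.748, 0.663, 0.0]
ft_force: [-0.1, 0.6, 3.0]
grip_width: 0.0407
grip_force: 41.8
```

>>> drive_tool:
  steps:
    - {"wx": 0, "wy": 0, "wz": 0, "tx": 0.1, "ty": 0, "tz": 0, "fingers": 0}
    - {"wx": 0, "wy": 0, "wz": 0, "tx": 0, "ty": 0, "tz": 0, "fingers": 0}

```text
time: 7.17
tcp_pos: [0.5243, 0.1417, 0.0482]
tcp_rot: [0.0, 0.749, 0.663, 0.0]
ft_force: [-0.4, -1.4, 4.8]
grip_width: 0.0409
grip_force: 41.9
```

>>> drive_tool:
  steps:
    - {"wx": 0, "wy": 0, "wz": 0, "tx": 0.1, "ty": 0, "tz": 0, "fingers": 0}
    - {"wx": 0, "wy": 0, "wz": 0, "tx": 0, "ty": 0, "tz": 0, "fingers": 0}

```text
time: 7.33
tcp_pos: [0.5244, 0.1427, 0.0482]
tcp_rot: [0.0, 0.749, 0.663, 0.0]
ft_force: [0.2, -2.5, 4.5]
grip_width: 0.0412
grip_force: 42.1
```

>>> drive_tool:
  steps:
    - {"wx": 0, "wy": 0, "wz": 0, "tx": 0.1, "ty": 0, "tz": -0.03, "fingers": 0}
    - {"wx": 0, "wy": 0, "wz": 0, "tx": 0, "ty": 0, "tz": 0, "fingers": 0}

```text
time: 7.5
tcp_pos: [0.5242, 0.1438, 0.0482]
tcp_rot: [-0.0, 0.749, 0.663, -0.0]
ft_force: [0.1, -2.9, 3.5]
grip_width: 0.0411
grip_force: 41.7
```

>>> drive_tool:
  steps:
    - {"wx": 0, "wy": 0, "wz": 0, "tx": 0.1, "ty": 0, "tz": 0, "fingers": 0}
    - {"wx": 0, "wy": 0, "wz": 0, "tx": 0, "ty": 0, "tz": 0, "fingers": 0}

```text
time: 7.67
tcp_pos: [0.5242, 0.1438, 0.0482]
tcp_rot: [0.0, 0.749, 0.663, -0.001]
ft_force: [-1.8, -7.5, 4.3]
grip_width: 0.0411
grip_force: 41.7
```

>>> drive_tool:
  steps:
    - {"wx": 0, "wy": 0, "wz": 0, "tx": 0.1, "ty": 0, "tz": 0, "fingers": 0}
    - {"wx": 0, "wy": 0, "wz": 0, "tx": 0, "ty": 0, "tz": 0, "fingers": 0}

```text
time: 7.83
tcp_pos: [0.5242, 0.1439, 0.0482]
tcp_rot: [0.001, 0.749, 0.663, -0.002]
ft_force: [-1.6, -11.4, 6.1]
grip_width: 0.0408
grip_force: 41.7
```

The moulding is butted against the stop: y stalled at 0.1438 with about 11 N. I'll unload, release, rise and back off.

>>> drive_tool:
  steps:
    - {"wx": 0, "wy": 0, "wz": 0, "tx": -0.15, "ty": 0, "tz": 0, "fingers": 0}
    - {"wx": 0, "wy": 0, "wz": 0, "tx": 0, "ty": 0, "tz": 0, "fingers": 0.75}
    - {"wx": 0, "wy": 0, "wz": 0, "tx": 0, "ty": 0, "tz": 0, "fingers": 0.75}
    - {"wx": 0, "wy": 0, "wz": 0, "tx": 0, "ty": 0, "tz": 0, "fingers": 0.75}
    - {"wx": 0, "wy": 0, "wz": 0, "tx": 0, "ty": 0, "tz": 0, "fingers": 0.75}

```text
time: 8.25
tcp_pos: [0.524, 0.1447, 0.048]
tcp_rot: [-0.0, 0.748, 0.663, -0.0]
ft_force: [0.5, -0.1, -0.7]
grip_width: 0.0643
grip_force: 0.0
```

>>> drive_tool:
  steps:
    - {"wx": 0, "wy": 0, "wz": 0, "tx": 0, "ty": 0, "tz": -1, "fingers": 0.75}
    - {"wx": 0, "wy": 0, "wz": 0, "tx": 0, "ty": 0, "tz": -2, "fingers": 0.75}
    - {"wx": 0, "wy": 0, "wz": 0, "tx": 0, "ty": 0, "tz": -3, "fingers": 0.75}
    - {"wx": 0, "wy": 0, "wz": 0, "tx": 0, "ty": 0, "tz": -3, "fingers": 0.75}
    - {"wx": 0, "wy": 0, "wz": 0, "tx": 0, "ty": 0, "tz": -1, "fingers": 0}

```text
time: 8.67
tcp_pos: [0.5269, 0.1447, 0.1536]
tcp_rot: [0.002, 0.748, 0.663, 0.003]
ft_force: [1.3, -0.1, 1.5]
grip_width: 0.0532
grip_force: 0.0
```

>>> drive_tool:
  steps:
    - {"wx": 0, "wy": 0, "wz": 0, "tx": 0, "ty": -3, "tz": 0, "fingers": 0}
    - {"wx": 0, "wy": 0, "wz": 0, "tx": 0, "ty": -3, "tz": 0, "fingers": 0}
    - {"wx": -0.12, "wy": 0, "wz": 0, "tx": 0, "ty": 0, "tz": 0, "fingers": 0}
    - {"wx": -0.12, "wy": 0, "wz": 0, "tx": 0, "ty": 0, "tz": 0, "fingers": 0}
    - {"wx": 0, "wy": 0, "wz": 0, "tx": 0, "ty": 0, "tz": 0, "fingers": 0}

```text
time: 9.08
tcp_pos: [0.4593, 0.1521, 0.1457]
tcp_rot: [0.089, 0.743, 0.659, 0.078]
ft_force: [-1.9, 0.4, -0.4]
grip_width: -0.0002
grip_force: 0.0
```

Run:
```python
from h import *
o=env.get_obs();print(o["tcp_pos"],o["tcp_rot"],o["ft_force"],o["joint_pos"])
S=np.load("pics/side2.npz")
p,d=imaging.capture("side");C=cloud("side",d)
cv2.imwrite("pics/side3.png",cv2.resize(p[150:350,190:440],None,fx=3,fy=3)[...,::-1])
```

```text
[0.45931134 0.15208065 0.14566786] [0.08912413 0.74256877 0.65915855 0.07847623] [-1.90337448  0.42906346 -0.40598925] [ 0.11073627 -0.06843873  2.0757392  -0.06954817  0.90364138  0.26632156]
```

View pics/side3.png

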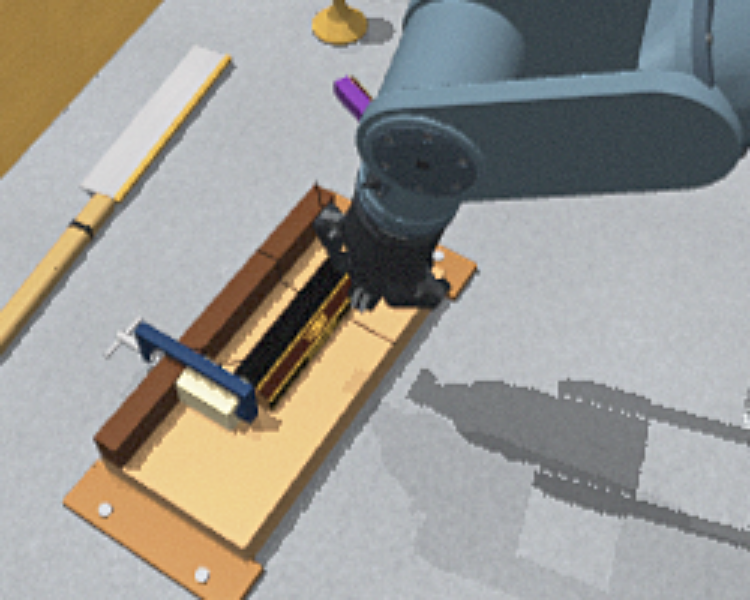

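The moulding lies flat, parallel to the fence with about 20 mm gap, end at the stop (crop around 245,385). I'll continue the tilt to 45°.

>>> drive_tool:
  steps:
    - {"wx": -0.12, "wy": 0, "wz": 0, "tx": 0, "ty": 0, "tz": 0, "fingers": 0}
    - {"wx": -0.12, "wy": 0, "wz": 0, "tx": 0, "ty": 0, "tz": 0, "fingers": 0}
    - {"wx": -0.12, "wy": 0, "wz": 0, "tx": 0, "ty": 0, "tz": 0, "fingers": 0}
    - {"wx": -0.12, "wy": 0, "wz": 0, "tx": 0, "ty": 0, "tz": 0, "fingers": 0}
    - {"wx": -0.065, "wy": 0, "wz": 0, "tx": 0, "ty": 0, "tz": 0, "fingers": 0}

```text
time: 9.55
tcp_pos: [0.4664, 0.148, 0.1488]
tcp_rot: [0.273, 0.7, 0.616, 0.235]
ft_force: [0.6, -2.1, 0.9]
grip_width: 0.0001
grip_force: 0.0
```

>>> drive_tool:
  steps:
    - {"wx": 0, "wy": 0, "wz": 0, "tx": 0, "ty": 0, "tz": 0, "fingers": 0}
    - {"wx": 0, "wy": 0, "wz": 0, "tx": 0, "ty": 0, "tz": 0, "fingers": 0}

```text
time: 9.72
tcp_pos: [0.4666, 0.148, 0.1486]
tcp_rot: [0.272, 0.701, 0.617, 0.233]
ft_force: [0.1, -0.9, -0.2]
grip_width: -0.0
grip_force: 0.0
```

```bash
cat > st.py <<'E'
from h import *
from scipy.spatial.transform import Rotation as Ro
o=env.get_obs();q=o["tcp_rot"];R=Ro.from_quat([*q[1:],q[0]]).as_matrix()
psi=np.radians(-6.94);B=np.array([[np.cos(psi),np.sin(psi),0],[-np.sin(psi),np.cos(psi),0],[0,0,1]])
L=B@(o["tcp_pos"]-[.5203,.178,0]);print("local tcp",L.round(4),"axes x,y,z cols:\n",(B@R).round(3),"\nF local",(B@o["ft_force"]).round(2),o["joint_pos"].round(3),o["time"])
for nm,T in(("hover",[-.035,None,.085]),):
    T=[L[i] if v is None else v for i,v in enumerate(T)];print(nm,((B@R).T@(np.array(T)-L)*100).round(2))
E
python3 st.py
```

```text
local tcp [-0.0497 -0.0363  0.1486] axes x,y,z cols:
 [[ 0.009  0.744  0.669]
 [ 1.    -0.001 -0.013]
 [-0.009  0.669 -0.743]] 
F local [ 0.25 -0.89 -0.25] [ 0.22  -0.215  2.372 -0.711  0.369  0.936] 9.7167
hover [ 0.07 -3.16  5.71]
```

>>> drive_tool:
  steps:
    - {"wx": -0.05, "wy": 0, "wz": 0, "tx": 0.1, "ty": 0, "tz": 0, "fingers": 0}
    - {"wx": 0, "wy": 0, "wz": 0, "tx": 0.1, "ty": -1.1, "tz": 1.7, "fingers": 0}
    - {"wx": 0, "wy": 0, "wz": 0, "tx": 0.1, "ty": -1.1, "tz": 1.7, "fingers": 0}
    - {"wx": 0, "wy": 0, "wz": 0, "tx": 0, "ty": -1.1, "tz": 1.7, "fingers": 0}
    - {"wx": 0, "wy": 0, "wz": 0, "tx": 0, "ty": -1.0, "tz": 1.6, "fingers": 0}

```text
time: 10.13
tcp_pos: [0.4828, 0.1419, 0.0987]
tcp_rot: [0.271, 0.7, 0.617, 0.237]
ft_force: [0.4, 0.3, 0.4]
grip_width: -0.0001
grip_force: 0.0
```

>>> drive_tool:
  steps:
    - {"wx": 0, "wy": 0, "wz": 0, "tx": 0, "ty": 0, "tz": 0, "fingers": 0}
    - {"wx": 0, "wy": 0, "wz": 0, "tx": 0, "ty": 0, "tz": 0, "fingers": 0}

```text
time: 10.3
tcp_pos: [0.4822, 0.1419, 0.099]
tcp_rot: [0.271, 0.7, 0.617, 0.238]
ft_force: [-0.1, 0.5, -0.8]
grip_width: -0.0001
grip_force: 0.0
```

```bash
python3 st.py
```

```text
local tcp [-0.0335 -0.0404  0.099 ] axes x,y,z cols:
 [[ 0.006  0.74   0.672]
 [ 1.    -0.003 -0.005]
 [-0.002  0.672 -0.74 ]] 
F local [-0.12  0.5  -0.75] [ 0.182 -0.042  2.372 -1.133  0.229  1.354] 10.3
hover [ 0.   -1.06  0.93]
```

Joint 4 is close to its limit at 45°, so I'll use a 30° tool tilt. The push itself stays diagonal, with the tip edge on the bevel.

>>> drive_tool:
  steps:
    - {"wx": 0.06, "wy": 0, "wz": 0, "tx": 0, "ty": -0.4, "tz": -0.4, "fingers": 0}
    - {"wx": 0.08, "wy": 0, "wz": 0, "tx": 0.2, "ty": 0, "tz": 0, "fingers": 0}
    - {"wx": 0.08, "wy": 0, "wz": 0, "tx": 0.2, "ty": 0, "tz": 0, "fingers": 0}
    - {"wx": 0, "wy": 0, "wz": 0, "tx": 0.2, "ty": 0, "tz": 0, "fingers": 0}
    - {"wx": 0, "wy": 0, "wz": 0, "tx": 0, "ty": 0, "tz": 0, "fingers": 0}

```text
time: 10.72
tcp_pos: [0.4812, 0.1415, 0.1006]
tcp_rot: [0.237, 0.716, 0.626, 0.198]
ft_force: [0.7, -0.3, -0.2]
grip_width: -0.0002
grip_force: 0.0
```

```bash
sed -i 's/\[-.035,None,.085\]/[-.036,-.033,.06]/' st.py; python3 st.py
```

```text
local tcp [-0.0344 -0.0409  0.1006] axes x,y,z cols:
 [[ 0.018  0.809  0.587]
 [ 1.    -0.007 -0.021]
 [-0.013  0.587 -0.809]] 
F local [ 0.76 -0.22 -0.19] [ 0.171 -0.052  2.309 -0.606  0.339  0.826] 10.7167
hover [ 0.85 -2.52  3.18]
```

>>> drive_tool:
  steps:
    - {"wx": 0.05, "wy": 0, "wz": 0, "tx": 0, "ty": 0, "tz": 0, "fingers": 0}
    - {"wx": 0.05, "wy": 0, "wz": 0, "tx": 0, "ty": 0, "tz": 0, "fingers": 0}
    - {"wx": 0.04, "wy": 0, "wz": 0, "tx": 0, "ty": 0, "tz": 0, "fingers": 0}
    - {"wx": 0, "wy": 0, "wz": 0, "tx": 0.4, "ty": 0, "tz": 0, "fingers": 0}
    - {"wx": 0, "wy": 0, "wz": 0, "tx": 0.4, "ty": 0, "tz": 0, "fingers": 0}

```text
time: 11.13
tcp_pos: [0.4808, 0.1489, 0.099]
tcp_rot: [0.186, 0.731, 0.638, 0.152]
ft_force: [-0.6, -0.7, -0.1]
grip_width: -0.0005
grip_force: 0.0
```

>>> drive_tool:
  steps:
    - {"wx": 0, "wy": 0, "wz": 0, "tx": 0, "ty": -0.5, "tz": 0.8, "fingers": 0}
    - {"wx": 0, "wy": 0, "wz": 0, "tx": 0, "ty": -0.5, "tz": 0.8, "fingers": 0}
    - {"wx": 0, "wy": 0, "wz": 0, "tx": 0, "ty": -0.5, "tz": 0.8, "fingers": 0}
    - {"wx": 0, "wy": 0, "wz": 0, "tx": 0, "ty": 0, "tz": 0, "fingers": 0}

```text
time: 11.47
tcp_pos: [0.4754, 0.1488, 0.067]
tcp_rot: [0.184, 0.731, 0.64, 0.15]
ft_force: [-0.0, -0.6, -0.4]
grip_width: -0.0
grip_force: 0.0
```

```bash
python3 st.py
```

```text
local tcp [-0.041  -0.0344  0.067 ] axes x,y,z cols:
 [[ 0.016  0.888  0.46 ]
 [ 1.    -0.007 -0.022]
 [-0.016  0.46  -0.888]] 
F local [ 0.03 -0.63 -0.35] [ 0.162  0.048  2.236 -0.369  0.428  0.599] 11.4667
hover [0.16 0.12 0.85]
```

>>> drive_tool:
  steps:
    - {"wx": 0, "wy": 0, "wz": 0, "tx": 0.15, "ty": -0.28, "tz": 0.53, "fingers": 0}
    - {"wx": 0, "wy": 0, "wz": 0, "tx": 0, "ty": 0.44, "tz": 0.23, "fingers": 0}
    - {"wx": 0, "wy": 0, "wz": 0, "tx": 0, "ty": 0.44, "tz": 0.23, "fingers": 0}
    - {"wx": 0, "wy": 0, "wz": 0, "tx": 0, "ty": 0.44, "tz": 0.23, "fingers": 0}
    - {"wx": 0, "wy": 0, "wz": 0, "tx": 0, "ty": 0, "tz": 0, "fingers": 0}

```text
time: 11.88
tcp_pos: [0.4952, 0.1485, 0.0655]
tcp_rot: [0.186, 0.731, 0.639, 0.153]
ft_force: [0.3, -0.6, -0.3]
grip_width: 0.0003
grip_force: 0.0
```

>>> drive_tool:
  steps:
    - {"wx": 0, "wy": 0, "wz": 0, "tx": 0, "ty": 0.44, "tz": 0.23, "fingers": 0}
    - {"wx": 0, "wy": 0, "wz": 0, "tx": 0, "ty": 0.44, "tz": 0.23, "fingers": 0}
    - {"wx": 0, "wy": 0, "wz": 0, "tx": 0, "ty": 0, "tz": 0, "fingers": 0}

```text
time: 12.13
tcp_pos: [0.5045, 0.1471, 0.0652]
tcp_rot: [0.186, 0.731, 0.639, 0.153]
ft_force: [0.9, -0.4, -0.6]
grip_width: 0.0003
grip_force: 0.0
```

```bash
python3 st.py
```

```text
local tcp [-0.0119 -0.0326  0.0652] axes x,y,z cols:
 [[ 0.017  0.885  0.466]
 [ 1.    -0.008 -0.02 ]
 [-0.014  0.466 -0.884]] 
F local [ 0.94 -0.26 -0.6 ] [ 0.145  0.106  2.18  -0.361  0.414  0.578] 12.1333
hover [-0.07 -2.37 -0.66]
```

>>> drive_tool:
  steps:
    - {"wx": 0, "wy": 0, "wz": 0, "tx": 0, "ty": -0.5, "tz": 0.1, "fingers": 0}
    - {"wx": 0, "wy": 0, "wz": 0, "tx": 0, "ty": -0.4, "tz": 0.2, "fingers": 0}
    - {"wx": 0, "wy": 0, "wz": 0, "tx": 0, "ty": 0, "tz": 0, "fingers": 0}

```text
time: 12.38
tcp_pos: [0.4948, 0.1479, 0.0563]
tcp_rot: [0.184, 0.731, 0.639, 0.151]
ft_force: [0.3, -0.2, -0.7]
grip_width: -0.0002
grip_force: 0.0
```

```bash
python3 st.py
python3 - <<'E'
from h import *
p,d=imaging.capture("side")
cv2.imwrite("pics/side4.png",cv2.resize(p[180:320,220:360],(600,600),interpolation=cv2.INTER_CUBIC)[...,::-1])
E
```

```text
local tcp [-0.0217 -0.033   0.0563] axes x,y,z cols:
 [[ 0.016  0.886  0.463]
 [ 1.    -0.007 -0.021]
 [-0.015  0.463 -0.886]] 
F local [ 0.32 -0.14 -0.66] [ 0.151  0.111  2.199 -0.383  0.397  0.607] 12.3833
hover [-0.03 -1.1  -0.99]
```

View pics/side4.png

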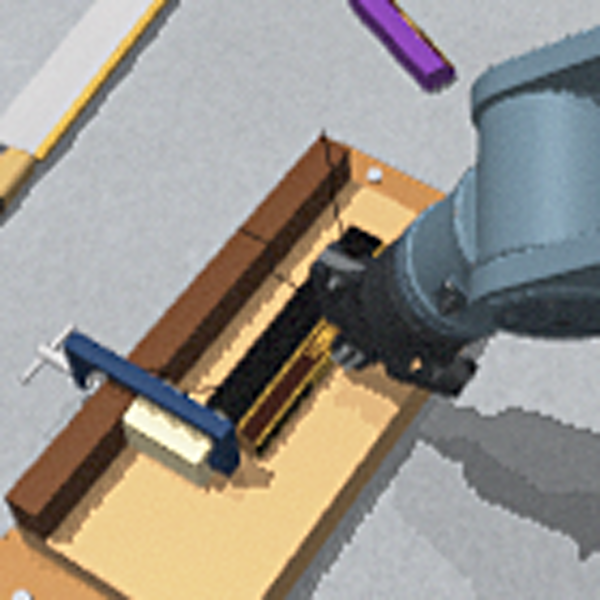

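The tip is at the front of the bevel at mid-length (about 345,350), with the moulding still parallel and at the stop. I'll push it towards the fence.

>>> drive_tool:
  steps:
    - {"wx": 0, "wy": 0, "wz": 0, "tx": 0, "ty": 0.44, "tz": 0.21, "fingers": 0}
    - {"wx": 0, "wy": 0, "wz": 0, "tx": 0, "ty": 0.35, "tz": 0.16, "fingers": 0}
    - {"wx": 0, "wy": 0, "wz": 0, "tx": 0, "ty": 0, "tz": 0, "fingers": 0}

```text
time: 12.68
tcp_pos: [0.5066, 0.1468, 0.0587]
tcp_rot: [0.186, 0.731, 0.639, 0.153]
ft_force: [-0.5, 0.5, 1.0]
grip_width: 0.0001
grip_force: 0.0
```

>>> drive_tool:
  steps:
    - {"wx": 0, "wy": 0, "wz": 0, "tx": 0, "ty": 0.35, "tz": 0.18, "fingers": 0}
    - {"wx": 0, "wy": 0, "wz": 0, "tx": 0, "ty": 0.35, "tz": 0.18, "fingers": 0}
    - {"wx": 0, "wy": 0, "wz": 0, "tx": 0, "ty": 0, "tz": 0, "fingers": 0}

```text
time: 12.93
tcp_pos: [0.5142, 0.1457, 0.0587]
tcp_rot: [0.185, 0.731, 0.639, 0.153]
ft_force: [1.6, -1.3, 0.2]
grip_width: 0.0
grip_force: 0.0
```

```bash
python3 st.py
```

```text
local tcp [-0.0021 -0.0328  0.0587] axes x,y,z cols:
 [[ 0.016  0.885  0.466]
 [ 1.    -0.008 -0.02 ]
 [-0.014  0.466 -0.885]] 
F local [ 1.73 -1.06  0.18] [ 0.138  0.139  2.161 -0.365  0.399  0.578] 12.9333
hover [-0.08 -2.93 -1.69]
```

>>> drive_tool:
  steps:
    - {"wx": 0, "wy": 0, "wz": 0, "tx": 0, "ty": 0.35, "tz": 0.18, "fingers": 0}
    - {"wx": 0, "wy": 0, "wz": 0, "tx": 0, "ty": 0.35, "tz": 0.18, "fingers": 0}
    - {"wx": 0, "wy": 0, "wz": 0, "tx": 0, "ty": 0, "tz": 0, "fingers": 0}

```text
time: 13.18
tcp_pos: [0.5217, 0.1446, 0.0585]
tcp_rot: [0.185, 0.731, 0.639, 0.152]
ft_force: [-0.8, -0.1, -0.0]
grip_width: -0.0001
grip_force: 0.0
```

```bash
python3 st.py
python3 - <<'E'
from h import *
p,d=imaging.capture("side")
cv2.imwrite("pics/side5.png",cv2.resize(p[180:320,220:360],(600,600),interpolation=cv2.INTER_CUBIC)[...,::-1])
E
```

```text
local tcp [ 0.0054 -0.033   0.0585] axes x,y,z cols:
 [[ 0.017  0.885  0.466]
 [ 1.    -0.008 -0.02 ]
 [-0.014  0.466 -0.885]] 
F local [-0.75 -0.16 -0.  ] [ 0.133  0.152  2.145 -0.357  0.4    0.566] 13.1833
hover [-0.07 -3.59 -2.06]
```

View pics/side5.png

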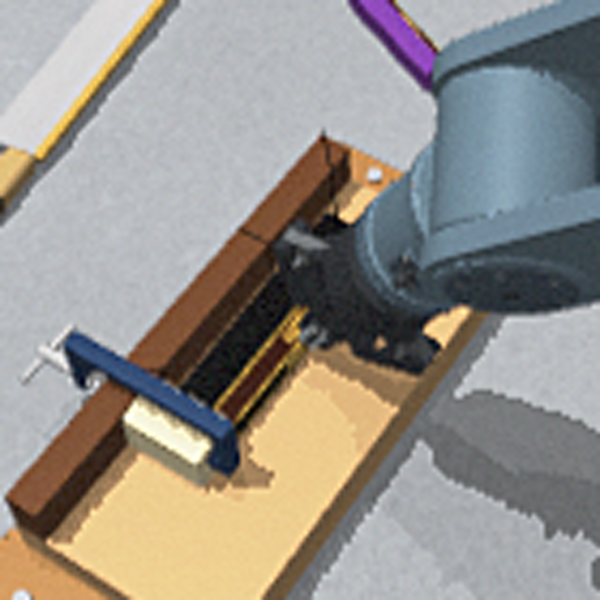

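The moulding is sliding back parallel, still by the stop, with perhaps 15 mm left to go. I'll continue in small steps and watch the force.

>>> drive_tool:
  steps:
    - {"wx": 0, "wy": 0, "wz": 0, "tx": 0.03, "ty": 0.35, "tz": 0.18, "fingers": 0}
    - {"wx": 0, "wy": 0, "wz": 0, "tx": 0.03, "ty": 0.35, "tz": 0.18, "fingers": 0}
    - {"wx": 0, "wy": 0, "wz": 0, "tx": 0, "ty": 0, "tz": 0, "fingers": 0}

```text
time: 13.48
tcp_pos: [0.5295, 0.1442, 0.0585]
tcp_rot: [0.185, 0.731, 0.639, 0.152]
ft_force: [-0.2, -0.1, -0.1]
grip_width: 0.0
grip_force: 0.0
```

>>> drive_tool:
  steps:
    - {"wx": 0, "wy": 0, "wz": 0, "tx": 0.03, "ty": 0.26, "tz": 0.14, "fingers": 0}
    - {"wx": 0, "wy": 0, "wz": 0, "tx": 0, "ty": 0, "tz": 0, "fingers": 0}

```text
time: 13.65
tcp_pos: [0.5319, 0.1439, 0.0583]
tcp_rot: [0.185, 0.731, 0.639, 0.152]
ft_force: [-0.7, -1.0, 1.5]
grip_width: -0.0004
grip_force: 0.8
```

>>> drive_tool:
  steps:
    - {"wx": 0, "wy": 0, "wz": 0, "tx": 0.03, "ty": 0.18, "tz": 0.09, "fingers": 0}
    - {"wx": 0, "wy": 0, "wz": 0, "tx": 0, "ty": 0, "tz": 0, "fingers": 0}

```text
time: 13.82
tcp_pos: [0.5334, 0.1437, 0.0581]
tcp_rot: [0.185, 0.731, 0.639, 0.151]
ft_force: [-3.7, -2.8, 3.6]
grip_width: -0.0001
grip_force: 2.7
```

```bash
python3 st.py
```

```text
local tcp [ 0.0172 -0.0324  0.0581] axes x,y,z cols:
 [[ 0.017  0.886  0.464]
 [ 1.    -0.008 -0.021]
 [-0.015  0.464 -0.886]] 
F local [-3.28 -3.27  3.55] [ 0.127  0.175  2.119 -0.348  0.405  0.551] 13.8167
hover [-0.15 -4.62 -2.63]
```

The fence is reached. Now the diagonal press.

>>> drive_tool:
  steps:
    - {"wx": 0, "wy": 0, "wz": 0, "tx": 0, "ty": 0.03, "tz": 0.08, "fingers": 0}
    - {"wx": 0, "wy": 0, "wz": 0, "tx": 0, "ty": 0, "tz": 0, "fingers": 0}
    - {"wx": 0, "wy": 0, "wz": 0, "tx": 0, "ty": 0, "tz": 0, "fingers": 0}

```text
time: 14.07
tcp_pos: [0.534, 0.1436, 0.058]
tcp_rot: [0.185, 0.731, 0.639, 0.152]
ft_force: [-7.0, -3.7, 10.1]
grip_width: 0.0001
grip_force: 6.1
```

```bash
python3 st.py
```

```text
local tcp [ 0.0178 -0.0325  0.058 ] axes x,y,z cols:
 [[ 0.017  0.886  0.464]
 [ 1.    -0.008 -0.021]
 [-0.015  0.465 -0.885]] 
F local [-6.48 -4.55 10.07] [ 0.127  0.176  2.118 -0.349  0.404  0.551] 14.0667
hover [-0.15 -4.67 -2.67]
```

>>> drive_tool:
  steps:
    - {"wx": 0, "wy": 0, "wz": 0, "tx": 0, "ty": 0.06, "tz": 0.03, "fingers": 0}
    - {"wx": 0, "wy": 0, "wz": 0, "tx": 0, "ty": 0, "tz": 0, "fingers": 0}
    - {"wx": 0, "wy": 0, "wz": 0, "tx": 0, "ty": 0, "tz": 0, "fingers": 0}

```text
time: 14.32
tcp_pos: [0.5346, 0.1435, 0.0579]
tcp_rot: [0.185, 0.731, 0.639, 0.152]
ft_force: [-7.8, -4.0, 9.9]
grip_width: 0.0001
grip_force: 6.2
```

```bash
python3 st.py
python3 - <<'E'
from h import *
p,d=imaging.capture("side");p2,d2=imaging.capture("top")
a=cv2.resize(p[200:300,240:340],(400,400),interpolation=cv2.INTER_CUBIC);b=cv2.resize(p2[150:230,190:270],(400,400),interpolation=cv2.INTER_CUBIC)
cv2.imwrite("pics/fin.png",np.hstack([a,b])[...,::-1])
E
```

```text
local tcp [ 0.0183 -0.0325  0.0579] axes x,y,z cols:
 [[ 0.017  0.886  0.464]
 [ 1.    -0.008 -0.021]
 [-0.015  0.464 -0.885]] 
F local [-7.31 -4.92  9.91] [ 0.126  0.177  2.116 -0.348  0.404  0.55 ] 14.3167
hover [-0.14 -4.72 -2.7 ]
```

View pics/fin.png

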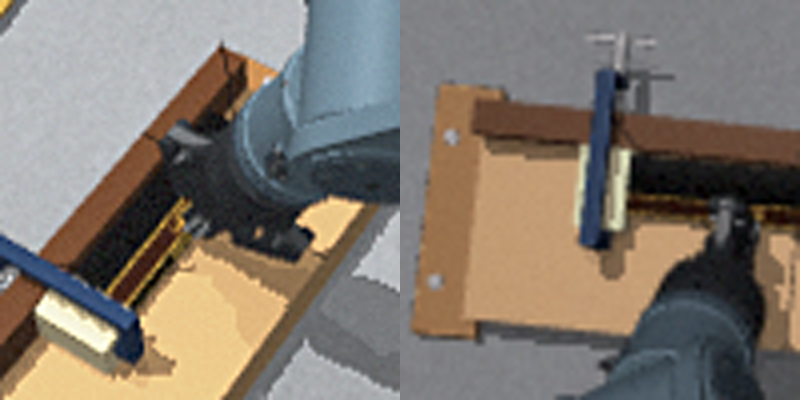

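Fx follows bed friction (about 0.7 Fz) while the tip still creeps forward, so the fence isn't firmly met yet. I'll relieve the down force a little and keep pushing back.

>>> drive_tool:
  steps:
    - {"wx": 0, "wy": 0, "wz": 0, "tx": -0.02, "ty": 0.11, "tz": 0.0, "fingers": 0}
    - {"wx": 0, "wy": 0, "wz": 0, "tx": 0, "ty": 0, "tz": 0, "fingers": 0}

```text
time: 14.58
tcp_pos: [0.5358, 0.1435, 0.0583]
tcp_rot: [0.185, 0.731, 0.639, 0.152]
ft_force: [-1.7, -1.7, 1.3]
grip_width: -0.0002
grip_force: 1.3
```

>>> drive_tool:
  steps:
    - {"wx": 0, "wy": 0, "wz": 0, "tx": 0, "ty": 0.09, "tz": 0.05, "fingers": 0}
    - {"wx": 0, "wy": 0, "wz": 0, "tx": 0, "ty": 0, "tz": 0, "fingers": 0}

```text
time: 14.75
tcp_pos: [0.5369, 0.1433, 0.0582]
tcp_rot: [0.185, 0.731, 0.639, 0.152]
ft_force: [-3.8, -2.5, 3.5]
grip_width: 0.0003
grip_force: 2.7
```

```bash
python3 st.py
```

```text
local tcp [ 0.0206 -0.0324  0.0582] axes x,y,z cols:
 [[ 0.016  0.885  0.464]
 [ 1.    -0.008 -0.021]
 [-0.015  0.465 -0.885]] 
F local [-3.47 -2.92  3.52] [ 0.125  0.18   2.112 -0.344  0.405  0.546] 14.75
hover [-0.15 -4.93 -2.79]
```

>>> drive_tool:
  steps:
    - {"wx": 0, "wy": 0, "wz": 0, "tx": 0, "ty": 0.1, "tz": 0.03, "fingers": 0}
    - {"wx": 0, "wy": 0, "wz": 0, "tx": 0, "ty": 0, "tz": 0, "fingers": 0}

```text
time: 14.92
tcp_pos: [0.5381, 0.1434, 0.0584]
tcp_rot: [0.185, 0.731, 0.639, 0.152]
ft_force: [-2.2, -1.4, 1.3]
grip_width: 0.0
grip_force: 0.8
```

>>> drive_tool:
  steps:
    - {"wx": 0, "wy": 0, "wz": 0, "tx": 0, "ty": 0.1, "tz": 0.03, "fingers": 0}
    - {"wx": 0, "wy": 0, "wz": 0, "tx": 0, "ty": 0, "tz": 0, "fingers": 0}

```text
time: 15.08
tcp_pos: [0.5383, 0.1433, 0.0582]
tcp_rot: [0.185, 0.731, 0.639, 0.152]
ft_force: [-6.8, 0.3, 6.1]
grip_width: -0.0001
grip_force: 4.1
```

>>> drive_tool:
  steps:
    - {"wx": 0, "wy": 0, "wz": 0, "tx": 0, "ty": 0.1, "tz": 0.03, "fingers": 0}
    - {"wx": 0, "wy": 0, "wz": 0, "tx": 0, "ty": 0, "tz": 0, "fingers": 0}

```text
time: 15.25
tcp_pos: [0.5385, 0.1433, 0.0581]
tcp_rot: [0.184, 0.731, 0.639, 0.151]
ft_force: [-11.0, 0.3, 9.3]
grip_width: -0.0002
grip_force: 7.4
```

```bash
python3 st.py
```

```text
local tcp [ 0.0223 -0.0322  0.0581] axes x,y,z cols:
 [[ 0.016  0.887  0.462]
 [ 1.    -0.008 -0.021]
 [-0.015  0.463 -0.886]] 
F local [-11.    -1.     9.34] [ 0.124  0.184  2.107 -0.34   0.408  0.54 ] 15.25
hover [-0.17 -5.08 -2.86]
```

Now it has stalled on the fence, at Fx 11 N and Fz 9 N. A last small increment, plus a touch towards the stop, then settle.

>>> drive_tool:
  steps:
    - {"wx": 0, "wy": 0, "wz": 0, "tx": 0.04, "ty": 0.03, "tz": 0.03, "fingers": 0}
    - {"wx": 0, "wy": 0, "wz": 0, "tx": 0, "ty": 0, "tz": 0, "fingers": 0}
    - {"wx": 0, "wy": 0, "wz": 0, "tx": 0, "ty": 0, "tz": 0, "fingers": 0}
    - {"wx": 0, "wy": 0, "wz": 0, "tx": 0, "ty": 0, "tz": 0, "fingers": 0}
    - {"wx": 0, "wy": 0, "wz": 0, "tx": 0, "ty": 0, "tz": 0, "fingers": 0}

```text
time: 15.67
tcp_pos: [0.5386, 0.1434, 0.0581]
tcp_rot: [0.184, 0.731, 0.639, 0.151]
ft_force: [-13.7, -0.2, 12.9]
grip_width: 0.0003
grip_force: 9.8
```

>>> drive_tool:
  steps:
    - {"wx": 0, "wy": 0, "wz": 0, "tx": 0, "ty": 0, "tz": 0, "fingers": 0}
    - {"wx": 0, "wy": 0, "wz": 0, "tx": 0, "ty": 0, "tz": 0, "fingers": 0}
    - {"wx": 0, "wy": 0, "wz": 0, "tx": 0, "ty": 0, "tz": 0, "fingers": 0}
    - {"wx": 0, "wy": 0, "wz": 0, "tx": 0, "ty": 0, "tz": 0, "fingers": 0}
    - {"wx": 0, "wy": 0, "wz": 0, "tx": 0, "ty": 0, "tz": 0, "fingers": 0}

```text
time: 16.08
tcp_pos: [0.5386, 0.1434, 0.058]
tcp_rot: [0.184, 0.731, 0.639, 0.151]
ft_force: [-14.9, 0.1, 12.3]
grip_width: -0.0001
grip_force: 9.8
```

```bash
python3 st.py
python3 - <<'E'
from h import *
p,d=imaging.capture("side");p2,d2=imaging.capture("top")
psi=np.radians(-6.94);B=np.array([[np.cos(psi),np.sin(psi),0],[-np.sin(psi),np.cos(psi),0],[0,0,1]])
for n,pp,dd in(("top",p2,d2),("side",p,d)):
    L=(cloud(n,dd)-[.5203,.178,0])@B.T
    v=pp.max(2)<60
    m=v&(L[...,2]>.066)&(L[...,2]<.076)&(L[...,0]>.02)&(L[...,0]<.072)&(L[...,1]<.06)&((L[...,1]>0)|(L[...,1]<-.07))&(L[...,1]>-.13)
    for a,b in((-.13,-.07),(0,.06)):
        A=L[m&(L[...,1]>a)&(L[...,1]<b)];print(n,len(A),A.min(0).round(4) if len(A) else"",A.max(0).round(4) if len(A) else "",np.median(A[:,2]) if len(A) else "")
a=cv2.resize(p[200:300,240:340],(400,400),interpolation=cv2.INTER_CUBIC);b=cv2.resize(p2[150:230,220:300],(400,400),interpolation=cv2.INTER_CUBIC)
cv2.imwrite("pics/fin2.png",np.hstack([a,b])[...,::-1])
E
```

```text
local tcp [ 0.0224 -0.0322  0.058 ] axes x,y,z cols:
 [[ 0.016  0.887  0.462]
 [ 1.    -0.007 -0.021]
 [-0.015  0.462 -0.887]] 
F local [-14.76  -1.72  12.28] [ 0.124  0.184  2.106 -0.341  0.409  0.541] 16.0833
hover [-0.18 -5.08 -2.87]
top 98 [ 0.0278 -0.1191  0.0663] [ 0.0675 -0.0701  0.0759] 0.07087963265554921
top 106 [0.0305 0.0004 0.0662] [0.0672 0.0519 0.076 ] 0.0715428926895754
side 32 [ 0.0504 -0.1251  0.0665] [ 0.0665 -0.0901  0.0748] 0.07164237530182016
side 153 [0.031  0.0006 0.0672] [0.0668 0.0533 0.0754] 0.07136001410384955
```

View pics/fin2.png

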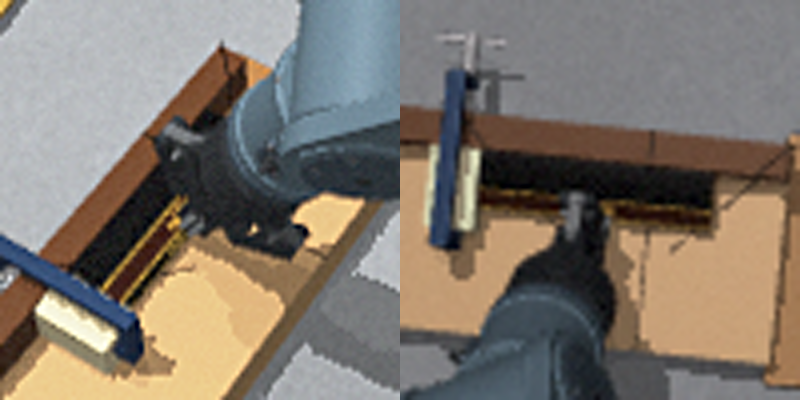

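The back is flush with the fence at both ends (local x 0.0675), the left end is at the stop (y ≈ 0.052), and the push is steady at about 19 N. I'll hand it in.

```bash
python3 -c "
from plant import job_done
print(job_done())"
```

```text
the job is handed in; nothing more can be done
None
```

I handed the job in at about 16 s with the fingers still holding the moulding at about 19 N (15 N back, 12 N down). By camera it is on the bed, flush to the fence and within about 2 mm of the stop. The tool was tilted about 28° instead of 45° because a wrist joint was near its limit. I saw no judge's verdict.

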